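# Extend the camera mast over the coffee and hold it up

### The job

We want to film this coffee. Push the release button on the camera mast all the way down, then pull the mast up by its head, past the first stop, to the second stop where both sections are fully out; a spring draws it back, so finish while still gripping the head and holding the mast fully extended. Leave the coffee cup and the milk pitcher where they stand.

Things in the scene. Friction and masses are not known exactly. Their poses are not given: they have to be found in the camera images.
- mast_base: Housing of the telescoping camera mast, fixed to the worktop: a black rounded box on a rubber foot (150 x 86 mm), 134 x 70 mm and 90 mm high, with an aluminium deck on top. Origin: centre of the underside, on the worktop; x along the long side (points roughly away from the robot), y across it, z up. The mast stands at x = -30 mm, the button at x = +35 mm, both at y = 0.
- button_top (a point): Centre of the top face of the release button, a round aluminium push button 23 mm in diameter beside the mast, its face 100 mm above the worktop and 10 mm above the deck. It is pressed straight down 6 mm.
- release_button (a joint): Travel of the release button: 0 up (as found, mast locked), 0.006 m fully down. About 3 N moves it; it has no spring and stays down. Down, it frees the mast; up, a catch locks the mast within 1 mm of its lowest position.
- mast_head (a point): Centre of the mast's head, the grip: a black block 44 mm long (along the housing's x), 30 mm wide (along its y) and 26 mm high, with a thin rubber pad and a small camera screw that end 22 mm above this point. Retracted it lies 117 mm above the worktop, its underside 14 mm above the deck. It rises straight up with the mast; grip it across the 30 mm width from above.
- upper_section (a joint): Extension of the thin upper section (11 mm tube) out of the lower one: 0 retracted, 0.070 m fully out. Spring-return, 3 N at the start to 4.4 N fully out, so it comes out first: its end is the first stop (head raised 70 mm).
- lower_section (a joint): Extension of the thicker lower section (17 mm tube) out of the housing: 0 retracted, 0.070 m fully out. Spring-return, 7 N at the start to 8.4 N fully out, so it follows after the first stop. With both out, the second stop, the head is raised 140 mm (to 257 mm above the worktop). Both sections slide back if let go.
- coffee_cup: White espresso cup with coffee, 62 mm wide (82 with handle), 58 mm high, loose, on the worktop to the right of the mast. Origin: centre of its underside, z up. A bystander.
- milk_pitcher: Small steel milk pitcher, 66 x 101 x 81 mm, loose, behind the mast. Origin: centre of its underside, z up. A bystander.

How it is judged:
By the outcome, as a careful person would: the job done as asked, in the order asked, and still so for the second after the job is handed in, while the arm keeps its last pose, push and grip.
It also fails if it takes over 38 s, if anything falls off the work surface, if the arm or the gripper's body presses on something with over 40 N, if the wrist force passes 120 N, or if a joint passes its speed limit or range.

### The arm

A 6-joint arm with a two-finger parallel gripper is mounted at the origin on a cart in front of the work surface, level with it; the furniture and walls round the work are solid. World frame = base frame: x ahead of the robot, y to its left, z up, the work surface at z = 0. Lengths are in m, angles in rad, forces in N, time in s.
With the tool pointing down it reaches from about 0.35 to 0.975 m from the base axis. Payload 4.9 kg.
Tool frame: the origin (TCP) lies midway between the tips of the shut fingers; the grasp point (between the pads) lies 19 mm behind it; z points along the fingers, y is the line along which they close (so a half turn about z gives the same grasp; the last joint's range is limited). The gripper opens to 85 mm and grips with 20 to 120 N. Pads are 22 mm wide; open, the fingers measure 114 mm over their backs; the gripper's body (76 mm by 85 mm) begins 54 mm behind the grasp point. The pads swing forward as they close: fully open they stand 13 mm farther back than shut.
Start: joints at [1.164, 0.053, 1.613, -0, 1.476, -0.119], TCP at [0.177, 0.599, 0.231] pointing down, gripper open.
Joint ranges: [-3.01, 3.01], [-1.01, 2.22], [0.06, 2.58], [-1.02, 4.17], [0.09, 2.62], [-3.14, 3.14]. Speed limits (rad/s): [2.57, 2.57, 3.14, 3.14, 3.14, 3.14].

### API

Orientations are given as a unit quaternion [w, x, y, z].
In Python, from plant import manip gives the robot as it stands.
- The arm moves only by the tool move_arm, never from a script. Its argument "increments" is one flat list of numbers, 5 for each row, row after row: the shift along the tool's x, y, z in mm, then the turn about the tool's z in rad, then the opening, from 0 (shut) to 1 (fully open). In form: [tx, ty, tz, spin, jaw, tx, ty, tz, spin, jaw, ...]. A call has 1 to 8 rows; each row shifts and turns the commanded pose from where the row before left it, along the tool's axes as they then stand; what a row does not reach is not made up. A row lasts 1/12 s, in which the tool goes at most 41.7 mm and 7.16 degrees, less where a joint would pass 70% of its speed; a pose out of reach is approached as far as the arm can. A call with a gripper value outside its range is refused whole. The fingers move at their own pace and stop on an object; the grip force is fixed at half the most. Time passes only in rows, so rows that do not move let the fingers close. It gives the time, the measured TCP pose, the force, the opening and the grip force at its end, in the units of the state.
- manip.state(): the state, without advancing time (a new reading comes with each control period).
- manip.grab_frame(name): name is "side" or "top" or "wrist"; returns a dict with "image" (480x640x3 uint8, blue, green, red), "fov_y" (degrees; the focal length in pixels is half the picture's height over the tangent of half this angle, whatever the lens; pixels are square), "cx", "cy" (the principal point, pixels), "eye" and "rotation" of the camera in the world; the wrist camera has in their place "T_tool_cam" (4x4, takes a point from camera to tool coordinates, whose origin is the TCP and whose axes are the flange's). Camera axes: x right, y down, z forward; pixel columns grow to the right and rows downward; lengths in m; the calibration is good to about 2 mm. The wrist camera is an equidistant fisheye: a pixel r from the principal point sees the ray r / f radians off the axis. A picture is of the moment at which its call begins: read the wrist's pose just before it. There is no depth.
- manip.job_done(): hands the job in; it is judged then, once.
The state is a dict: "time": time; "joint_pos": joint angles; "joint_vel": joint speeds; "joint_efforts": joint torques, N m; "tool_pos": TCP position; "tool_rot": TCP orientation; "contact_force": force on the tool from outside, world axes, zero at the start; "ft_torque": the same for the moment, N m; "gripper_width": opening from 0.0 (shut) to 1.0 (fully open); "grasp_force": force on a finger pad.
Only numpy, scipy, OpenCV 4.12 (cv2) and the standard library are available. Lean on these libraries where they do the work, as an engineer would, in place of code of your own. Each camera call takes 0.05 s, during which the arm holds its last target. There are 200 camera calls.

## Working session

There is one attempt and no reset: what is moved stays moved. The work goes in short steps, Python scripts to look and compute and a tool call to move; the robot and the scene stay as the last step left them, time stands still between calls to the robot, and variables do not carry over. Pictures are saved under pics/ and viewed, at most 10 in all, crops included, and the job is handed in when it is done.

Besides the shell and the picture viewer there is one more tool, called after "Request:" in YAML: its name, and indented under it one key for each argument. move_arm: Moves the arm, as the interface text tells. Its arguments: {"type":"object","properties":{"increments":{"type":"array"}},"required":["increments"]}

```bash
mkdir -p pics; python3 - <<'E'
from plant import manip
import cv2,pickle
s=manip.state();print(s)
d={}
for n in("side","top"):
    f=manip.grab_frame(n);d[n]=f;cv2.imwrite(f"pics/{n}0.png",f["image"]);print(n,{k:v for k,v in f.items() if k!="image"})
pickle.dump(d,open("f0.pkl","wb"))
E
```

```text
{'time': 0.0, 'joint_pos': array([ 1.16401043e+00,  5.33273876e-02,  1.61428730e+00,  7.77263524e-06,
        1.47601063e+00, -1.19012677e-01]), 'joint_vel': array([0.00171681, 0.00102873, 0.00121196, 0.00109698, 0.00015056,
       0.00053079]), 'joint_efforts': array([-1.98305373e-03, -3.93725324e+01, -3.70153105e+01, -4.45056767e-04,
        7.42614007e-03, -2.33195931e-05]), 'tool_pos': array([0.17714308, 0.5987215 , 0.2300853 ]), 'tool_rot': array([-2.67861109e-04,  1.43390927e-01,  9.89665605e-01, -9.80405473e-04]), 'contact_force': array([ 0.11557272,  0.26260279, -0.65413034]), 'ft_torque': array([ 0.02038971, -0.00032032,  0.00294818]), 'grasp_force': 0.0, 'gripper_width': 0.9991559264158854}
side {'fov_y': 55.30735726157537, 'cx': 323.2057513396799, 'cy': 240.3094368587725, 'eye': array([0.57700864, 0.68522458, 0.61250598]), 'rotation': array([ 0.00556426, -0.02345206,  0.89196324, -0.45146496])}
top {'fov_y': 49.03705688661217, 'cx': 318.63996002988625, 'cy': 236.68560037946867, 'eye': array([4.85242180e-01, 7.96295799e-04, 9.52760007e-01]), 'rotation': array([ 0.04969758, -0.70310135,  0.70738089, -0.0528292 ])}
```

View pics/side0.png

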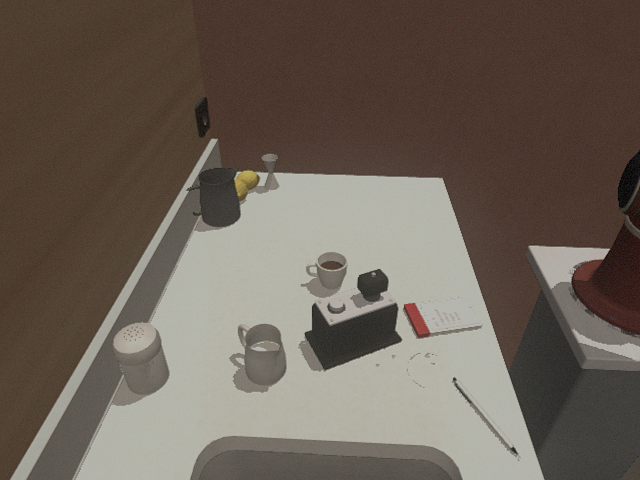

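View pics/top0.png

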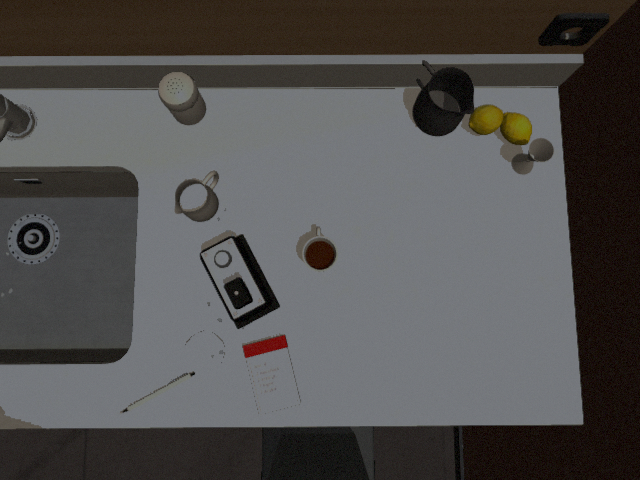

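The side view shows the button at about (337,306), the head at (373,284) with its screw near (374,272), the cup at (331,270) and the pitcher at (264,355). The top view shows the button at about (223,259), the head at (237,292), the cup at (320,253) and the pitcher at (198,198).

```bash
cat >h.py <<'E'
import numpy as np,cv2
from scipy.spatial.transform import Rotation as R
def rot(q): return R.from_quat(np.r_[q[1:],q[0]]).as_matrix()
def ray(f,p):
    k=240/np.tan(np.radians(f["fov_y"]/2))
    d=rot(f["rotation"])@[(p[0]-f["cx"])/k,(p[1]-f["cy"])/k,1]
    return f["eye"],d/np.linalg.norm(d)
def plane(f,p,z):
    o,d=ray(f,p); return o+d*(z-o[2])/d[2]
def tri(a,b):
    A=np.zeros((3,3));v=np.zeros(3)
    for o,d in(a,b):
        P=np.eye(3)-np.outer(d,d);A+=P;v+=P@o
    x=np.linalg.solve(A,v)
    return x,[np.linalg.norm(np.cross(x-o,d)) for o,d in(a,b)]
E
python3 - <<'E'
import pickle;from h import *
d=pickle.load(open("f0.pkl","rb"));s,t=d["side"],d["top"]
for n,a,b in(("button",(337,304.5),(222.5,258)),("screw",(374,273),(236.5,292))):
    x,r=tri(ray(s,a),ray(t,b));print(n,x.round(4),np.round(r,4))
print(plane(t,(320,253),.058),plane(t,(198,198),.08))
c=cv2.resize(t["image"][225:335,190:345],None,fx=4.5,fy=4.5,interpolation=cv2.INTER_CUBIC)
e=cv2.resize(s["image"][250:370,290:410],None,fx=4.5,fy=4.5,interpolation=cv2.INTER_CUBIC)
cv2.imwrite("pics/ct.png",cv2.convertScaleAbs(c,alpha=1.5,beta=20));cv2.imwrite("pics/cs.png",cv2.convertScaleAbs(e,alpha=1.3,beta=20))
E
```

```text
button [0.5751 0.1542 0.0954] [0.0011 0.0011]
screw [0.5179 0.1239 0.1387] [0.001 0.001]
[ 0.58777863 -0.00574218  0.058     ] [0.6801507 0.2003267 0.08     ]
```

View pics/ct.png

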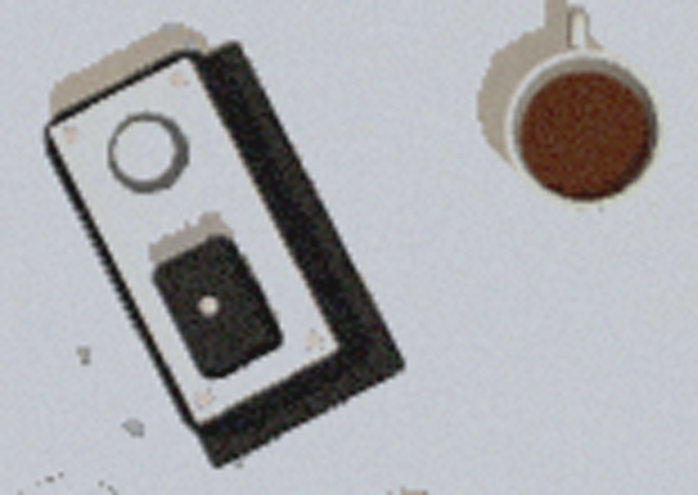

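View pics/cs.png

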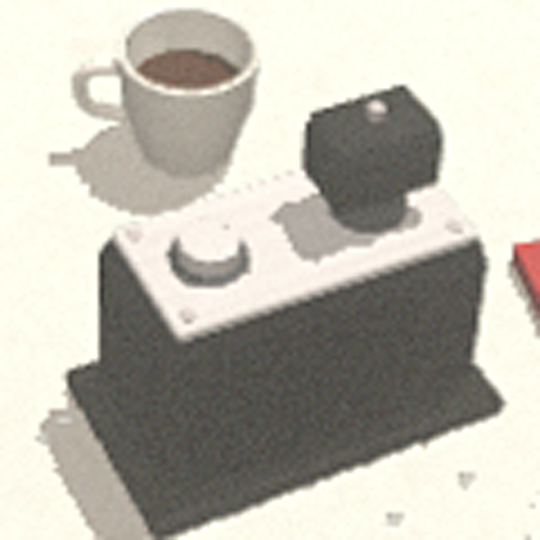

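The top crop shows the button face centre at (143,148), the screw at (208,305) and the four deck screws at (178,78), (68,133), (313,340) and (203,400). The side crop shows the face at (212,240), the screw at (376,107), and deck screws at (133,233), (187,315) and (455,227).

```bash
python3 - <<'E'
import pickle;from h import *
d=pickle.load(open("f0.pkl","rb"));s,t=d["side"],d["top"]
T=lambda p:(np.array(p)+.5)/4.5-.5+[190,225]
S=lambda p:(np.array(p)+.5)/4.5-.5+[290,250]
for n,a,b in(("button",(212,240),(143,148)),("screw",(376,107),(208,305)),("d1",(133,233),(178,78)),("d2",(187,315),(68,133)),("d3",(455,227),(203,400))):
    x,r=tri(ray(s,S(a)),ray(t,T(b)));print(n,x.round(4),np.round(r[0],4))
D=[plane(t,T(p),.09) for p in((178,78),(68,133),(313,340),(203,400))]
c=np.mean(D,0);v=(D[0]+D[1]-D[2]-D[3])[:2];v/=np.linalg.norm(v)
print("centre",c,"yaw",np.arctan2(v[1],v[0]),"head",c[:2]-.03*v,"btn",c[:2]+.035*v)
print("btn plane",plane(t,T((143,148)),.1),"screw plane",plane(t,T((208,305)),.139))
from plant import manip
st=manip.state();M=rot(st["tool_rot"]);print(M.round(4))
print("pitcher",plane(t,(198,198),.08))
E
```

```text
button [0.5755 0.1552 0.0998] 0.001
screw [0.5183 0.1248 0.1385] 0.0001
d1 [0.6032 0.1444 0.0911] 0.0001
d2 [0.5827 0.1841 0.0915] 0.0004
d3 [0.4862 0.1334 0.0901] 0.0
centre [0.54509622 0.13911698 0.09      ] yaw 0.48438575403864653 head [0.51854739 0.12514704] btn [0.57606986 0.15541525]
btn plane [0.57654556 0.15508182 0.1       ] screw plane [0.51830576 0.12472622 0.139     ]
[[-9.589e-01  2.839e-01 -7.000e-04]
 [ 2.839e-01  9.589e-01 -1.700e-03]
 [ 2.000e-04 -1.900e-03 -1.000e+00]]
pitcher [0.6801507 0.2003267 0.08     ]
```

The measured heights (button 0.100, screw 0.139, deck 0.091) agree with the text. The button is at (0.576, 0.155), the head at (0.518, 0.125), and the housing yaw is 0.484 rad. I'll travel over the button with the fingers shut, then turn by -0.772 rad.

Request:
move_arm:
  increments: [-32,-19.5,0,0,0,-32,-19.5,0,0,0,-32,-19.5,0,0,0,-32,-19.5,0,0,0,-32,-19.5,0,0,0,-32,-19.5,0,0,0,-32,-19.5,0,0,0,-32,-19.5,0,0,0]

```text
time: 0.77
tool_pos: [0.3792, 0.3753, 0.2308]
tool_rot: [-0.0, 0.143, 0.99, -0.0]
contact_force: [1.0, 0.4, 0.7]
gripper_width: -0.0
grasp_force: 0.0
```

Request:
move_arm:
  increments: [-32,-19.5,0,0,0,-32,-19.5,0,0,0,-32,-19.5,0,0,0,-32,-19.5,0,0,0,-32,-19.5,0,0,0,-32,-19.5,0,0,0,-32,-19.5,0,0,0,-30,-19.5,0,0,0]

```text
time: 1.43
tool_pos: [0.5787, 0.1535, 0.2307]
tool_rot: [-0.0, 0.144, 0.99, -0.0]
contact_force: [0.2, 1.0, -0.3]
gripper_width: -0.002
grasp_force: 0.0
```

Request:
move_arm:
  increments: [0,0,0,-0.11,0,0,0,0,-0.11,0,0,0,0,-0.11,0,0,0,0,-0.11,0,0,0,0,-0.11,0,0,0,0,-0.11,0,0,0,0,-0.11,0,0,0,0,0,0]

```text
time: 2.1
tool_pos: [0.5775, 0.1553, 0.2306]
tool_rot: [-0.001, -0.24, 0.971, 0.0]
contact_force: [-0.4, 0.0, -0.0]
gripper_width: -0.001
grasp_force: 0.0
```

Request:
move_arm:
  increments: [1,0,30,0,0,0,0,30,0,0,0,0,30,0,0,0,0,25,0,0,0,0,8,0,0,0,0,0,0,0]

```text
time: 2.6
tool_pos: [0.5746, 0.1546, 0.1049]
tool_rot: [-0.003, -0.238, 0.971, 0.0]
contact_force: [-0.2, -0.3, 0.9]
gripper_width: -0.0
grasp_force: 0.0
```

```bash
python3 - <<'E'
from plant import manip
import cv2
print(manip.state()["tool_pos"])
i=manip.grab_frame("side")["image"][220:370,270:430]
cv2.imwrite("pics/s1.png",cv2.resize(i,None,fx=4,fy=4,interpolation=cv2.INTER_CUBIC))
E
```

```text
[0.57463111 0.15456525 0.10486818]
```

View pics/s1.png

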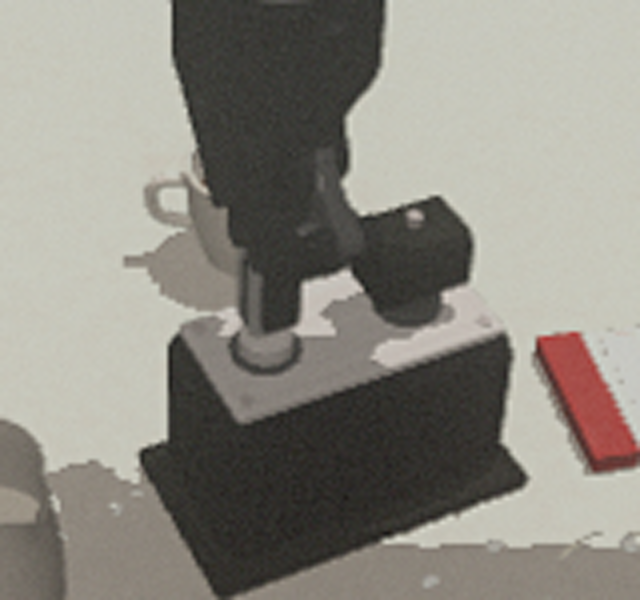

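The shut fingertips at (270,330) stand just above the button at (265,348), clear of the head. Pressing in small steps.

Request:
move_arm:
  increments: [0,0,2,0,0,0,0,2,0,0,0,0,2,0,0,0,0,1,0,0,0,0,1,0,0,0,0,0,0,0]

```text
time: 3.15
tool_pos: [0.5771, 0.1549, 0.1005]
tool_rot: [0.0, -0.239, 0.971, -0.0]
contact_force: [0.1, 0.3, -0.4]
gripper_width: 0.001
grasp_force: 0.0
```

Request:
move_arm:
  increments: [0,0,1,0,0,0,0,1,0,0,0,0,0.5,0,0,0,0,0,0,0]

```text
time: 3.48
tool_pos: [0.5772, 0.1549, 0.098]
tool_rot: [0.0, -0.239, 0.971, -0.0]
contact_force: [-1.2, -0.5, 1.4]
gripper_width: 0.002
grasp_force: 1.0
```

Request:
move_arm:
  increments: [0,0,1,0,0,0,0,1,0,0,0,0,1,0,0,0,0,1,0,0,0,0,0,0,0]

```text
time: 3.9
tool_pos: [0.5772, 0.1549, 0.094]
tool_rot: [0.0, -0.239, 0.971, -0.0]
contact_force: [-0.5, 0.0, 4.4]
gripper_width: 0.004
grasp_force: 2.0
```

Request:
move_arm:
  increments: [0,0,1,0,0,0,0,0,0,0]

```text
time: 4.07
tool_pos: [0.5772, 0.1549, 0.094]
tool_rot: [0.0, -0.239, 0.971, -0.0]
contact_force: [-3.2, -0.5, 9.0]
gripper_width: 0.004
grasp_force: 4.1
```

Request:
move_arm:
  increments: [0,0,1,0,0,0,0,0,0,0]

```text
time: 4.23
tool_pos: [0.5772, 0.1549, 0.0939]
tool_rot: [-0.0, -0.239, 0.971, -0.0]
contact_force: [-6.0, -0.9, 12.6]
gripper_width: 0.001
grasp_force: 6.2
```

The button stopped hard at z=0.094, after 6 mm of travel, and the force rose to 12 N, so it is fully down. Next I'll rise and move over the head with the jaw at 0.65.

Request:
move_arm:
  increments: [0,0,-10,0,0,0,0,-35,0,0,0,0,-35,0,0.65,0,0,-30,0,0.65,33,0.5,0,0,0.65,33,0.5,0,0,0.65,0,0,0,0,0.65,0,0,0,0,0.65]

```text
time: 4.9
tool_pos: [0.5167, 0.1247, 0.201]
tool_rot: [-0.0, -0.238, 0.971, 0.0]
contact_force: [-0.5, 0.3, 0.0]
gripper_width: 0.644
grasp_force: 0.0
```

```bash
python3 - <<'E'
from plant import manip
import cv2
from h import *
s=manip.state();M=rot(s["tool_rot"]);print(s["tool_pos"],s["gripper_width"],M.T@(np.array([.5184,.1249,.0975])-s["tool_pos"])*1000)
f=manip.grab_frame("wrist");T=f["T_tool_cam"]
# predicted pixel of screw top
k=240/np.tan(np.radians(f["fov_y"]/2))
for n,p in(("screw",[.5183,.1248,.139]),("button",[.576,.1552,.094])):
    q=np.linalg.inv(T)@np.r_[M.T@(np.array(p)-s["tool_pos"]),1]
    th=np.arctan2(np.hypot(q[0],q[1]),q[2]);print(n,np.array([f["cx"],f["cy"]])+k*th*q[:2]/np.hypot(q[0],q[1]))
cv2.imwrite("pics/w1.png",cv2.convertScaleAbs(f["image"],alpha=1.5,beta=20))
E
```

```text
[0.51668633 0.12474924 0.20099059] 0.6440276787271548 [ -1.63986576  -0.6908544  103.48958871]
screw [320.54105104 266.02103091]
button [321.04569722 323.26067762]
```

View pics/w1.png

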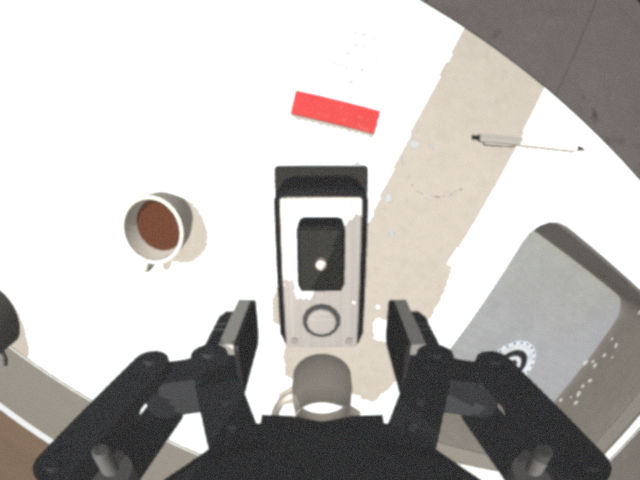

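The wrist picture shows the screw at (320,265), where I predicted (320.5,266), and the button at (321,320), where I predicted (321,323). The head lies between the open fingers and is aligned with them. Descending and gripping.

Request:
move_arm:
  increments: [-1.5,-0.5,30,0,0.65,0,0,30,0,0.65,0,0,25,0,0.65,0,0,12,0,0.65,0,0,5,0,0.65,0,0,0,0,0.65,0,0,0,0,0.65]

```text
time: 5.53
tool_pos: [0.5209, 0.1256, 0.1011]
tool_rot: [0.001, -0.239, 0.971, -0.0]
contact_force: [0.8, -0.1, 0.4]
gripper_width: 0.653
grasp_force: 0.0
```

Request:
move_arm:
  increments: [0,0,0,0,0.25,0,0,0,0,0,0,0,0,0,0,0,0,0,0,0,0,0,0,0,0,0,0,0,0,0,0,0,0,0,0]

```text
time: 6.12
tool_pos: [0.5208, 0.126, 0.102]
tool_rot: [0.002, -0.239, 0.971, 0.0]
contact_force: [-1.1, 1.7, 6.3]
gripper_width: 0.343
grasp_force: 59.6
```

The jaw stopped at 0.343 × 85 mm ≈ 29 mm, which matches the 30 mm head, with a 60 N grip. Pulling up slowly.

Request:
move_arm:
  increments: [0,0,-4,0,0,0,0,-8,0,0,0,0,-8,0,0,0,0,-8,0,0,0,0,-8,0,0,0,0,-8,0,0,0,0,-8,0,0,0,0,0,0,0]

```text
time: 6.78
tool_pos: [0.5206, 0.1259, 0.1532]
tool_rot: [0.002, -0.239, 0.971, 0.0]
contact_force: [3.4, 2.8, -3.4]
gripper_width: 0.338
grasp_force: 59.4
```

Request:
move_arm:
  increments: [0,0,-8,0,0,0,0,-8,0,0,0,0,-8,0,0,0,0,-8,0,0,0,0,-8,0,0,0,0,-8,0,0,0,0,-8,0,0,0,0,0,0,0]

```text
time: 7.45
tool_pos: [0.5204, 0.1258, 0.2077]
tool_rot: [0.001, -0.239, 0.971, 0.0]
contact_force: [6.8, 3.7, -8.9]
gripper_width: 0.344
grasp_force: 59.9
```

Request:
move_arm:
  increments: [0,0,-8,0,0,0,0,-8,0,0,0,0,-8,0,0,0,0,-4,0,0,0,0,-3,0,0,0,0,0,0,0]

```text
time: 7.95
tool_pos: [0.5203, 0.1258, 0.2374]
tool_rot: [0.001, -0.239, 0.971, 0.0]
contact_force: [7.2, 3.0, -9.3]
gripper_width: 0.336
grasp_force: 59.9
```

Request:
move_arm:
  increments: [0,0,-2,0,0,0,0,-1,0,0,0,0,-1,0,0,0,0,0,0,0]

```text
time: 8.28
tool_pos: [0.5203, 0.1258, 0.2407]
tool_rot: [0.001, -0.239, 0.971, 0.0]
contact_force: [8.0, 3.4, -9.1]
gripper_width: 0.344
grasp_force: 59.9
```

Request:
move_arm:
  increments: [0,0,-1,0,0,0,0,-1,0,0,0,0,0,0,0]

```text
time: 8.53
tool_pos: [0.5202, 0.1258, 0.2422]
tool_rot: [0.001, -0.239, 0.971, 0.0]
contact_force: [7.9, 3.9, -10.3]
gripper_width: 0.34
grasp_force: 61.1
```

Request:
move_arm:
  increments: [0,0,-1,0,0,0,0,0,0,0]

```text
time: 8.7
tool_pos: [0.5201, 0.1257, 0.2423]
tool_rot: [0.001, -0.239, 0.971, 0.0]
contact_force: [10.0, 3.9, -13.8]
gripper_width: 0.34
grasp_force: 60.7
```

The tool stopped at 0.2423, 140 mm above the grasp height, and the force rose, so this is the second stop. I'll add a little preload and check by camera.

Request:
move_arm:
  increments: [0,0,-1,0,0,0,0,0,0,0,0,0,0,0,0,0,0,0,0,0]

```text
time: 9.03
tool_pos: [0.52, 0.1257, 0.2423]
tool_rot: [0.0, -0.239, 0.971, 0.0]
contact_force: [10.7, 3.8, -15.4]
gripper_width: 0.342
grasp_force: 60.7
```

```bash
python3 - <<'E'
from plant import manip
import cv2
i=manip.grab_frame("side")["image"][150:390,200:440]
cv2.imwrite("pics/s2.png",cv2.resize(i,None,fx=2.5,fy=2.5,interpolation=cv2.INTER_CUBIC))
E
```

```text
(no output)
```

View pics/s2.png

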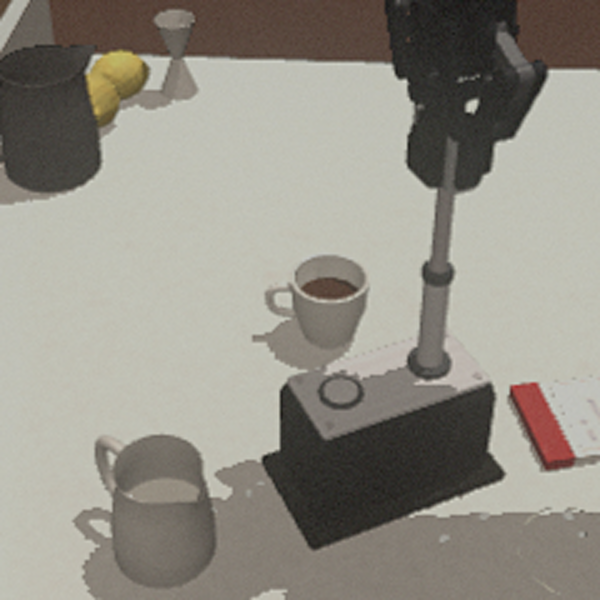

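Both sections are out: the thick one spans (430,360) to (437,275) and the thin one runs above it to the gripped head at (450,170). The button at (342,390) is down, and the cup (330,300) and pitcher (160,510) have not moved. Handing in.

```bash
python3 -c "
from plant import manip
print(manip.job_done())"
```

```text
the job is handed in; nothing more can be done
None
```

The release button was pushed fully down first, then the mast was pulled up by its head to the second stop (140 mm); the job was handed in with the arm still gripping the head and holding it there, and the cup and pitcher were not moved.

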